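# Light-cure a bite splint: shut the drawer, set the timer to the red marker, start

## Robot

A 6-joint arm with a two-finger parallel gripper is mounted at the origin on a cart in front of the work surface, level with it; the furniture and walls round the work are solid. World frame = base frame: x ahead of the robot, y to its left, z up, the work surface at z = 0. Lengths are in mm, angles in rad, forces in N, time in s.
With the tool pointing down it reaches from about 300 to 775 mm from the base axis. Payload 14.6 kg.
Tool frame: the origin (TCP) lies at the very end of the fingers, on their centre line; the grasp point (between the pads) lies 19 mm behind it; z points along the fingers, y is the direction in which the jaws open and shut (so a half turn about z gives the same grasp; the last joint's range is limited). The gripper opens to 94 mm and grips with 3 to 60 N. Pads are 16 mm wide; open, the fingers measure 119 mm over their backs; the gripper's body (75 mm by 177 mm) begins 78 mm behind the grasp point.
Start: joints at [-1.347, 0.3, 1.521, -0, 1.321, -0.067], TCP at [157.688, -526.9, 205.446] pointing down, gripper open.
Joint ranges: [-3.03, 3.03], [-0.79, 2.21], [0.23, 2.52], [-1.04, 4.18], [0, 3.07], [-2.55, 2.55]. Speed limits (rad/s): [2.22, 2.22, 2.57, 3.14, 3.14, 3.14].

## Interface

Orientations are given as [roll, pitch, yaw] about the fixed x, y, z axes, in that order (R = Rz(yaw) Ry(pitch) Rx(roll)).
In Python, from cell import manip gives the robot as it stands.
- The arm moves only by the shell command python3 -m pendant 'ROWS' [FORCE]. ROWS is JSON, a list of rows, each an object with "claw": the finger opening in m, from 0 to 0.094; "delta_pos": the shift along the tool's x, y, z in m, a list of three; "rotation": the turn, a rotation vector about the tool's x, y, z in rad, a list of three. A call has 1 to 10 rows; each row is the pose to reach, as a shift and turn from the pose measured when the call began, along the tool's axes at that moment; what a row does not reach only later rows make up. A row lasts 1/8 s, in which the tool goes at most 62.5 mm and 10.7 degrees, less where a joint would pass 70% of its speed; a pose out of reach is approached as far as the arm can. A call with a gripper value outside its range is refused whole. The fingers move at their own pace and stop on an object; FORCE is the grip in N (left out, the last holds). Time passes only in rows, so rows that repeat a pose let the fingers close. It gives the time, the measured TCP pose, the force and the opening at its end, in the units of the state.
- manip.read_state(): the state, without advancing time (a new reading comes with each control period).
- manip.camera(name): name is "scene" or "top"; returns the picture (384x512x3 uint8, red, green, blue); there is no depth.
- manip.camera_model(name): a dict with "fx", "fy", "cx", "cy" (pixels), "distortion" ([k1, k2, p1, p2, k3] as OpenCV has them; the pictures are not rectified), "cam_to_world" (4x4, takes a point from camera to world coordinates). Camera axes: x right, y up, looking along -z (the intrinsics and any distortion apply to the point x, -y, -z); pixel columns grow to the right and rows downward; lengths in mm; the calibration is good to about 2 mm. A picture is of the moment at which its call begins. camera_model takes no time and is no camera call.
- manip.sign_off(): hands the job in, once; it reports no verdict.
The state is a dict: "clock": time; "joints": joint angles; "qd": joint speeds; "effort": joint torques, N m; "eef_pos": TCP position; "eef_rot": TCP orientation; "wrist_force": force on the tool from outside, world axes, zero at the start; "moment": the same for the moment, N m; "finger_gap": finger opening in mm.
Only numpy, scipy, OpenCV 4.12 (cv2) and the standard library are available. Lean on these libraries where they do the work, as an engineer would, in place of code of your own. Each camera call takes 0.05 s, during which the arm holds its last target.

## Task

The small white light-curing unit stands with its drawer open and a clear bite splint lying in it. Push the drawer fully shut and turn the black timer knob until its white line stands right at the red marker on the scale; only then press the green start button down and let it come up again. Do it all with the fingertips, pushing gently and gripping nothing; leave the splint lying in the drawer and everything round the unit where it stands.

Things in the scene. Friction and masses are not known exactly. Their poses are not given: they have to be found in the camera images.
- curing_unit: light-curing unit, fixed to the bench: white and grey box 140 deep (its x) x 210 wide (its y) x 85 high. Origin at the centre of its underside, on a 2 mm bench mat; its x points from the drawer side (front, toward the robot) to the back, y to its left, z up. The flat deck (z 85) carries the timer at left (axis at x 0, y 43), the start button at right (x -18, y -60). Everything on the deck is free to reach from above
- drawer (a joint): the drawer's opening in m: 0 = fully shut (end stop), up to 0.060 = open. It slides along the unit's x, out toward -x, light friction of about 1.2 N, no spring or catch; stays where it is left
- drawer_lip (a point): middle of the front edge of the pull lip at the top of the drawer front; moves with the drawer (unit frame: x -95, y 0, z 45.5 when shut). The lip is 110 wide, 8 high, juts out 15 mm from the drawer front, which is 146 wide and reaches from z 14 to z 52
- drawer_front: the drawer's front, a white panel with an amber window and the pull lip; its frame is that of the unit, moved with the drawer
- tray_floor (a point): centre of the drawer's flat steel floor, top side; inside, the drawer is about 118 (x) by 124 (y), walls 16 high. Axes as the unit's; moves with the drawer
- bite_splint: clear horseshoe-shaped bite splint, 43 x 64 x 13 mm, loose in the drawer; origin at the centre of its underside. It rides in with the drawer and fits under the deck
- timer (a joint): angle of the timer knob in rad, 0 to 4.712, growing clockwise seen from above; at 0 the nose points to the unit's front left (135 deg from the unit's +x toward its +y), at 2.356 straight back (+x). Friction about 0.05 N m, no spring and no clicks; stays where it is left, turns freely both ways between the stops
- pointer_knob: black pointer knob of the timer: round hub 33 mm across and one long nose, 12 wide narrowing to 8, that reaches 43 from the axis, with a white line along its top. It stands 24 above the deck; the nose hangs 3 above the deck. Origin on the axis at deck height, its x points along the nose
- knob_tip (a point): end of the nose with the white line, 43 from the axis, 12 above the deck
- set_marker (a joint): angle in rad of the red set marker round the timer axis, same zero and direction as joint timer: equal values mean that the white line is at the marker. The marker is already set and is not to be moved
- marker_tip (a point): inner end of the red set marker, a flat red tab (stands 4 above the deck, stiff to move, so fingertips that stay higher pass over it) on the rim of the dark scale plate; 43 from the axis, 3 above the deck. The scale has 30 divisions of 9 deg, white lines, a long one every third
- start_button (a joint): travel of the start button in m: 0 = up, 0.006 = fully down; springs back by itself, about 5 N when fully down
- start_button_top (a point): centre of the top of the green start button, 30 mm across, 18 above the deck; it stands 6 proud of its dark collar, 46 across and 12 high
- cast_upper: pale plaster cast, 57 x 68 x 30, loose, stands to the left of the unit; origin under its centre
- cast_lower: grey plaster cast, 57 x 68 x 32, loose; origin under its centre
- white_pot: white screw-lid pot, 60 across, 55 high, loose; origin under its centre
- bur_block: aluminium block with burs, 34 x 66 x 44, loose, to the right of the unit; origin under its centre
Things that resemble listed ones, but are neither listed nor needed, are in the scene too. What is shaped like the bite_splint but orange is not meant.

How it is judged:
By the outcome, as a careful person would: the job done as asked, in the order asked, and still so for the second after the job is handed in, with the robot touching nothing.
It also fails if it takes over 51 s, if anything falls off the work surface, if the arm or the gripper's body presses on something with over 40 N, if the wrist force passes 120 N, or if a joint passes its speed limit or range.

## Working session

There is one attempt and no reset: what is moved stays moved. The work goes in short steps, Python scripts to look and compute and a shell command to move; the robot and the scene stay as the last step left them, time stands still between calls to the robot, and variables do not carry over. Pictures are saved under pics/ and viewed, and the job is handed in when it is done.

```bash
mkdir -p pics; ls; python3 - <<'E'
from cell import manip
import cv2,json
for n in("scene","top"):
    im=manip.camera(n); cv2.imwrite(f"pics/{n}0.png",im[:,:,::-1])
    m=manip.camera_model(n); print(n,m)
print(manip.read_state())
E
```

```text
pics
scene {'fx': 386.4183803564958, 'fy': 386.4183803564958, 'cx': 252.15962096905906, 'cy': 193.02244021352234, 'distortion': array([-0.00835508,  0.        ,  0.        ,  0.        ,  0.        ]), 'cam_to_world': array([[-7.53020034e-01,  4.07223463e-01, -5.16846089e-01,
         1.46659585e+01],
       [-6.57992710e-01, -4.63002809e-01,  5.93863614e-01,
         7.65156112e+02],
       [ 2.53400647e-03,  7.87272158e-01,  6.16600461e-01,
         6.31732006e+02],
       [ 0.00000000e+00,  0.00000000e+00,  0.00000000e+00,
         1.00000000e+00]])}
top {'fx': 395.65083703959334, 'fy': 395.65083703959334, 'cx': 252.9509442622991, 'cy': 194.58042011490033, 'distortion': array([-0.00908522,  0.        ,  0.        ,  0.        ,  0.        ]), 'cam_to_world': array([[ 6.87118633e-03,  9.83473136e-01, -1.80923679e-01,
         2.31406736e+02],
       [-9.99971741e-01,  6.20589395e-03, -4.24301663e-03,
         2.56390833e+02],
       [-3.05009971e-03,  1.80947721e-01,  9.83487986e-01,
         1.19106266e+03],
       [ 0.00000000e+00,  0.00000000e+00,  0.00000000e+00,
         1.00000000e+00]])}
{'clock': 0.1, 'joints': array([-1.34664381e+00,  3.00406365e-01,  1.52155386e+00, -1.62663151e-05,
        1.32072846e+00, -6.65955266e-02]), 'qd': array([ 5.15933762e-05, -1.64300330e-03, -1.05725617e-03,  5.07587008e-04,
       -1.18773385e-03, -7.22867708e-04]), 'effort': array([ 1.25175768e-03, -5.32645404e+01, -3.53283691e+01,  7.09282723e-02,
        2.35116330e-02, -5.90768650e-05]), 'eef_pos': array([ 157.60575522, -526.66496491,  204.93336178]), 'eef_rot': array([-3.14049800e+00, -5.72161486e-05,  2.90752044e-01]), 'wrist_force': array([ 0.10889097, -0.34189982, -0.37751849]), 'moment': array([ 0.02947258,  0.01054129, -0.02811181]), 'finger_gap': 93.87499658430976}
```

View pics/scene0.png

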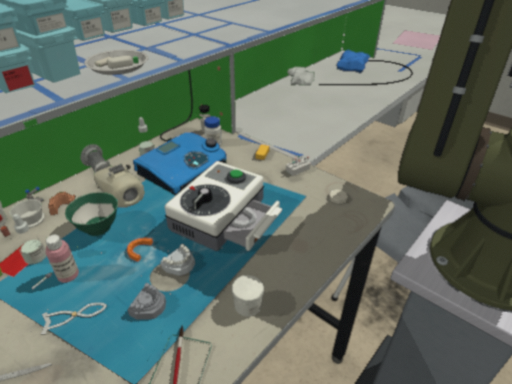

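View pics/top0.png

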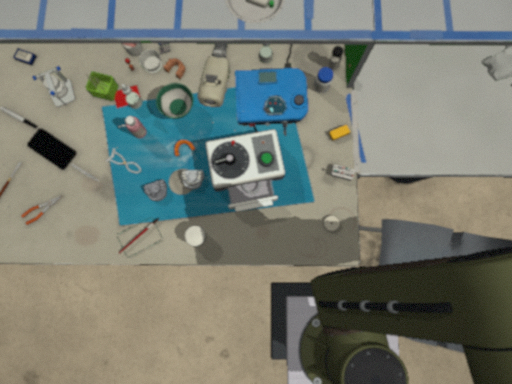

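```bash
cat > h.py <<'E'
import numpy as np, cv2
from cell import manip
def ray(n,uv):
    m=manip.camera_model(n); K=np.array([[m['fx'],0,m['cx']],[0,m['fy'],m['cy']],[0,0,1.]])
    p=cv2.undistortPoints(np.array([[uv]],float),K,m['distortion'])[0,0]
    T=m['cam_to_world']; d=T[:3,:3]@np.array([p[0],-p[1],-1]); return T[:3,3],d
def onz(n,uv,z):
    o,d=ray(n,uv); return o+d*(z-o[2])/d[2]
def proj(n,P):
    m=manip.camera_model(n); K=np.array([[m['fx'],0,m['cx']],[0,m['fy'],m['cy']],[0,0,1.]])
    T=m['cam_to_world']; q=(np.atleast_2d(P)-T[:3,3])@T[:3,:3]; q=q*[1,-1,-1]
    return cv2.projectPoints(q.reshape(-1,1,3),np.zeros(3),np.zeros(3),K,m['distortion'])[0][:,0]
def crop(n,x0,y0,x1,y1,s,f):
    im=manip.camera(n)[y0:y1,x0:x1,::-1]; cv2.imwrite(f,cv2.resize(im,None,fx=s,fy=s,interpolation=cv2.INTER_CUBIC))
E
python3 - <<'E'
import cv2
for n,(x0,y0,x1,y1) in {"top":(190,60,360,190),"scene":(160,130,360,280)}.items():
    im=cv2.imread(f"pics/{n}0.png")[y0:y1,x0:x1]; cv2.imwrite(f"pics/{n}0c.png",cv2.resize(im,None,fx=4,fy=4,interpolation=cv2.INTER_CUBIC))
E
```

```text
(no output)
```

The white unit is at top (245,160) and scene (215,200). The blue unit behind it is a lookalike: top (272,97), scene (180,158). Next I'll look at close crops.

View pics/top0c.png

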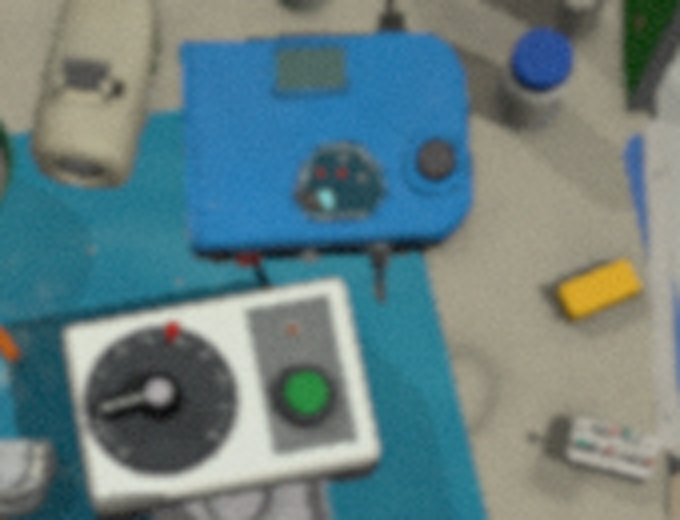

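View pics/scene0c.png

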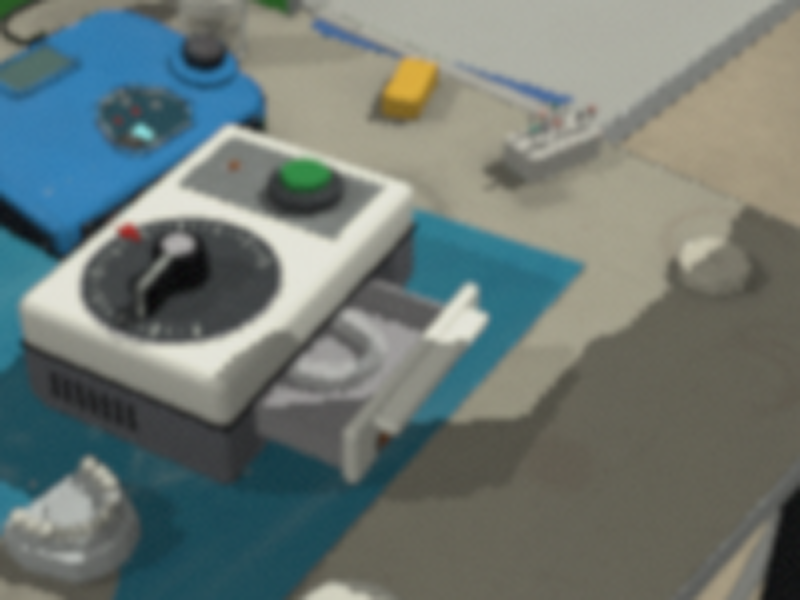

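```bash
python3 - <<'E'
from h import *
im=cv2.imread("pics/top0.png").astype(int); sc=cv2.imread("pics/scene0.png").astype(int)
def cen(im,mask,box):
    x0,y0,x1,y1=box; m=np.zeros(mask.shape,bool); m[y0:y1,x0:x1]=mask[y0:y1,x0:x1]
    v,u=np.nonzero(m); return np.array([u.mean(),v.mean()]),len(u)
for n,I,gb,rb in(("top",im,(255,145,280,172),(225,135,245,150)),("scene",sc,(225,165,250,185),(185,180,200,195))):
    B,G,R=I[...,0],I[...,1],I[...,2]
    g,k=cen(I,(G>R+30)&(G>B+20),gb); r,k2=cen(I,(R>G+40)&(R>B+40),rb)
    print(n,"green",g,k,onz(n,g,104).round(1),"red",r,k2,onz(n,r,90).round(1))
# deck corners top crop px
W=[np.array(p)/4+[190,60] for p in [(66,325),(345,280),(381,465),(98,508)]]
C=[onz("top",w,85)for w in W]; print(np.round(C,1)); print("centre",np.mean(C,0))
for a,b in((1,0),(2,3)): d=C[b]-C[a]; print("y-dir yaw",np.degrees(np.arctan2(-d[0],d[1])),np.linalg.norm(d))
for a,b in((3,0),(2,1)): d=C[b]-C[a]; print("x-dir yaw",np.degrees(np.arctan2(d[1],d[0])),np.linalg.norm(d))
print("hub top",onz("top",np.array([159,391])/4+[190,60],111),"scene",onz("scene",np.array([180,243])/4+[160,130],111))
print("nose end line top",onz("top",np.array([100,409])/4+[190,60],99),"scene",onz("scene",np.array([142,298])/4+[160,130],99))
E
```

```text
top green [266.12 157.72] 100 [538.1 224.4 104. ] red [232.61538462 142.38461538] 13 [587.5 321.2  90. ]
scene green [235.72727273 173.29545455] 88 [536.1 225.5 104. ] red [192.    187.625] 16 [586.6 320.1  90. ]
[[592.2 397.7  85. ]
 [627.8 194.2  85. ]
 [488.9 168.9  85. ]
 [456.2 371.   85. ]]
centre [541.2508717  282.98016155  85.        ]
y-dir yaw 9.913394501410249 206.61535021844853
y-dir yaw 9.19284015253406 204.719142520608
x-dir yaw 11.104837922214536 138.5955434590607
x-dir yaw 10.306930758553394 141.14339784145326
hub top [535.46799108 327.31617935 111.        ] scene [534.44031326 326.07538434 111.        ]
nose end line top [525.3278905  369.92845058  99.        ] scene [526.45189658 362.82806274  99.        ]
```

```bash
cat >> h.py <<'E'
import math
O=np.array([542.6,285.,2.]); YAW=0.18
def setO(): pass
def u2w(p):
    c,s=math.cos(YAW),math.sin(YAW); return O+np.array([c*p[0]-s*p[1],s*p[0]+c*p[1],p[2]])
def w2u(p):
    c,s=math.cos(YAW),math.sin(YAW); d=np.asarray(p)-O; return np.array([c*d[0]+s*d[1],-s*d[0]+c*d[1],d[2]])
from scipy.spatial.transform import Rotation as Ro
def delta(wp,yaw):
    st=manip.read_state(); R0=Ro.from_euler('xyz',st['eef_rot']); R1=Ro.from_euler('xyz',[math.pi,0,yaw])
    return (R0.inv().apply(np.asarray(wp)-st['eef_pos'])/1000).round(4),(R0.inv()*R1).as_rotvec().round(3)
E
python3 -m pendant '[{"claw":0,"delta_pos":[0.16,-0.12,0],"rotation":[0,0,-0.7]},{"claw":0,"delta_pos":[0.326,-0.243,0],"rotation":[0,0,-1.5]},{"claw":0,"delta_pos":[0.326,-0.243,0],"rotation":[0,0,-1.5]},{"claw":0,"delta_pos":[0.326,-0.243,0],"rotation":[0,0,-1.5]},{"claw":0,"delta_pos":[0.326,-0.243,0],"rotation":[0,0,-1.5]},{"claw":0,"delta_pos":[0.326,-0.243,0],"rotation":[0,0,-1.5]},{"claw":0,"delta_pos":[0.326,-0.243,0],"rotation":[0,0,-1.5]},{"claw":0,"delta_pos":[0.326,-0.243,0],"rotation":[0,0,-1.5]},{"claw":0,"delta_pos":[0.326,-0.243,0],"rotation":[0,0,-1.5]}]'
python3 - <<'E'
from h import *
w=u2w([-185,0,120]); print(w,delta(w,YAW+math.pi))
im=cv2.imread("pics/top0.png")[150:230,190:310]; cv2.imwrite("pics/dr0.png",cv2.resize(im,None,fx=6,fy=6,interpolation=cv2.INTER_CUBIC))
E
```

```text
clock: 1.23
eef_pos: [400.3, -200.1, 205.0]
eef_rot: [-3.141, -0.001, 1.79]
wrist_force: [0.1, -0.5, -0.6]
finger_gap: 7.4
[360.58891683 251.87952892 122.        ] (array([0.4497, 0.0597, 0.0836]), array([ 1.000e-03, -1.000e-03, -1.531e+00]))
```

View pics/dr0.png

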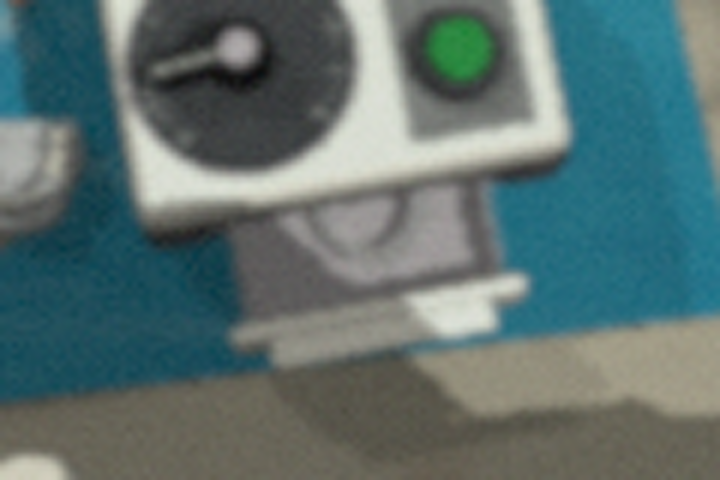

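The crop confirms the choice. It shows the white unit with the black pointer knob at crop (240,48), the green button at (460,48), and the open drawer with the clear splint. The lip's front edge runs from about (275,365) to (495,330).

```bash
python3 - <<'E'
from h import *
p=onz("top",np.array([385,348])/6+[190,150],50); print(p,w2u(p))
for q in((275,365),(495,330)): p=onz("top",np.array(q)/6+[190,150],49);print(p,w2u(p))
E
python3 -m pendant '[{"claw":0,"delta_pos":[0.06,0.01,0.01],"rotation":[0,0,-0.18]},{"claw":0,"delta_pos":[0.12,0.02,0.02],"rotation":[0,0,-0.36]},{"claw":0,"delta_pos":[0.18,0.03,0.03],"rotation":[0,0,-0.54]},{"claw":0,"delta_pos":[0.24,0.04,0.04],"rotation":[0,0,-0.72]},{"claw":0,"delta_pos":[0.30,0.05,0.05],"rotation":[0,0,-0.9]},{"claw":0,"delta_pos":[0.36,0.06,0.06],"rotation":[0,0,-1.08]},{"claw":0,"delta_pos":[0.42,0.06,0.07],"rotation":[0,0,-1.26]},{"claw":0,"delta_pos":[0.45,0.06,0.08],"rotation":[0,0,-1.44]},{"claw":0,"delta_pos":[0.45,0.06,0.084],"rotation":[0,0,-1.53]},{"claw":0,"delta_pos":[0.45,0.06,0.084],"rotation":[0,0,-1.53]}]'
```

```text
[401.57690169 257.49756924  50.        ] [-143.66843426   -1.8107879    48.        ]
[393.04129142 310.85804261  49.        ] [-142.5130378    52.21570393   47.        ]
[410.92196863 204.01342767  49.        ] [-144.04959214  -56.1038666    47.        ]
clock: 2.48
eef_pos: [360.7, 252.0, 121.3]
eef_rot: [3.141, -0.001, -2.968]
wrist_force: [0.6, 0.1, -0.0]
finger_gap: 0.2
```

```bash
python3 -m pendant '[{"claw":0,"delta_pos":[0,0,0.045],"rotation":[0,0,0]},{"claw":0,"delta_pos":[0,0,0.086],"rotation":[0,0,0]},{"claw":0,"delta_pos":[-0.015,0,0.086],"rotation":[0,0,0]},{"claw":0,"delta_pos":[-0.028,0,0.086],"rotation":[0,0,0]},{"claw":0,"delta_pos":[-0.034,0,0.086],"rotation":[0,0,0]},{"claw":0,"delta_pos":[-0.040,0,0.086],"rotation":[0,0,0]},{"claw":0,"delta_pos":[-0.046,0,0.086],"rotation":[0,0,0]},{"claw":0,"delta_pos":[-0.052,0,0.086],"rotation":[0,0,0]},{"claw":0,"delta_pos":[-0.058,0,0.086],"rotation":[0,0,0]},{"claw":0,"delta_pos":[-0.063,0,0.086],"rotation":[0,0,0]}]'
python3 - <<'E'
from h import *
print(w2u(manip.read_state()['eef_pos'])); crop("top",190,100,320,230,5,"pics/d1.png")
crop("scene",160,130,300,260,5,"pics/d1s.png")
E
```

```text
clock: 3.72
eef_pos: [423.0, 263.1, 35.2]
eef_rot: [3.141, -0.001, -2.968]
wrist_force: [-2.7, 0.5, 1.0]
finger_gap: 0.5
[-121.64108995   -0.1566343    33.15087086]
```

View pics/d1s.png

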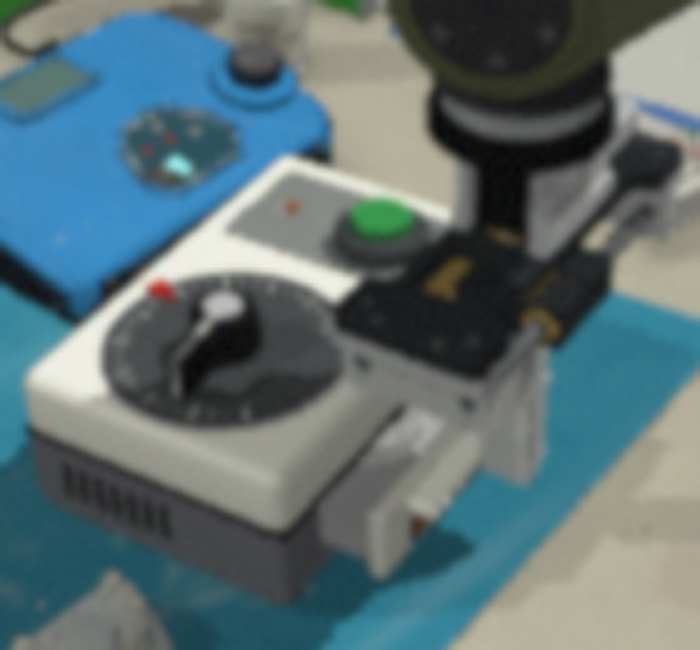

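The fingers are on the lip at crop (490,430) and the drawer is nearly shut. I'll keep pushing gently to the end stop.

```bash
python3 -m pendant '[{"claw":0,"delta_pos":[-0.004,0,0],"rotation":[0,0,0]},{"claw":0,"delta_pos":[-0.008,0,0],"rotation":[0,0,0]},{"claw":0,"delta_pos":[-0.012,0,0],"rotation":[0,0,0]},{"claw":0,"delta_pos":[-0.015,0,0],"rotation":[0,0,0]},{"claw":0,"delta_pos":[-0.017,0,0],"rotation":[0,0,0]}]'
python3 -m pendant '[{"claw":0,"delta_pos":[-0.001,0,0],"rotation":[0,0,0]},{"claw":0,"delta_pos":[-0.002,0,0],"rotation":[0,0,0]}]'
```

```text
clock: 4.45
eef_pos: [440.0, 266.0, 35.1]
eef_rot: [3.141, -0.001, -2.968]
wrist_force: [-1.5, 1.1, -0.5]
finger_gap: 0.4
clock: 4.7
eef_pos: [442.0, 266.3, 35.1]
eef_rot: [3.141, -0.001, -2.968]
wrist_force: [-1.7, 1.8, -0.7]
finger_gap: 0.2
```

```bash
python3 -m pendant '[{"claw":0,"delta_pos":[-0.001,0,0],"rotation":[0,0,0]},{"claw":0,"delta_pos":[-0.002,0,0],"rotation":[0,0,0]}]'
python3 -m pendant '[{"claw":0,"delta_pos":[-0.001,0,0],"rotation":[0,0,0]},{"claw":0,"delta_pos":[-0.002,0,0],"rotation":[0,0,0]}]'
```

```text
clock: 4.95
eef_pos: [442.9, 266.5, 35.0]
eef_rot: [3.141, -0.004, -2.968]
wrist_force: [-13.5, -2.2, 9.5]
finger_gap: 0.8
clock: 5.2
eef_pos: [443.0, 266.5, 34.9]
eef_rot: [-3.142, -0.009, -2.967]
wrist_force: [-20.8, -2.8, 15.6]
finger_gap: 0.6
```

```bash
python3 -m pendant '[{"claw":0,"delta_pos":[0.01,0,0],"rotation":[0,0,0]},{"claw":0,"delta_pos":[0.03,0,0],"rotation":[0,0,0]},{"claw":0,"delta_pos":[0.05,0,-0.05],"rotation":[0,0,0]},{"claw":0,"delta_pos":[0.07,0,-0.10],"rotation":[0,0,0]},{"claw":0,"delta_pos":[0.09,0,-0.12],"rotation":[0,0,0]},{"claw":0,"delta_pos":[0.09,0,-0.12],"rotation":[0,0,0]}]'
python3 - <<'E'
from h import *
crop("top",190,110,310,220,6,"pics/d2.png")
crop("scene",160,130,290,230,6,"pics/d2s.png")
E
```

```text
clock: 5.95
eef_pos: [355.4, 251.3, 157.0]
eef_rot: [3.141, -0.005, -2.967]
wrist_force: [-0.1, 0.0, 0.3]
finger_gap: 0.2
```

View pics/d2.png

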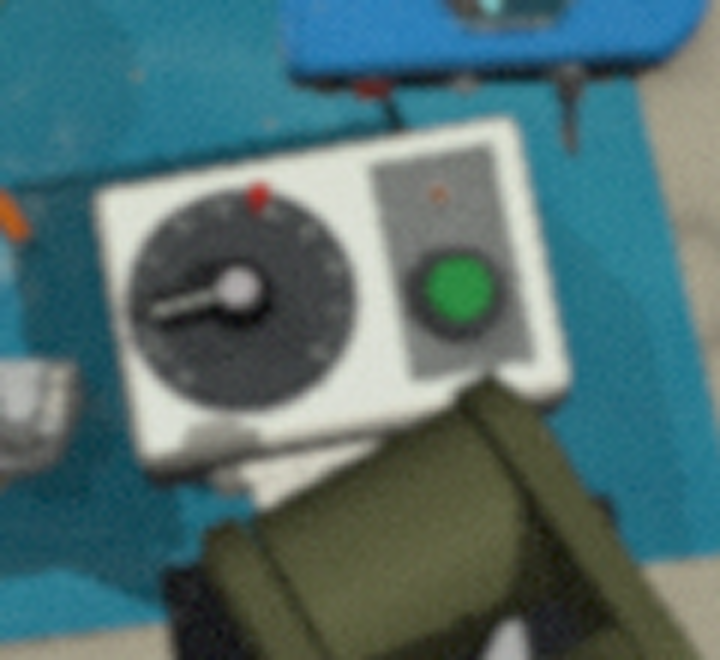

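View pics/d2s.png

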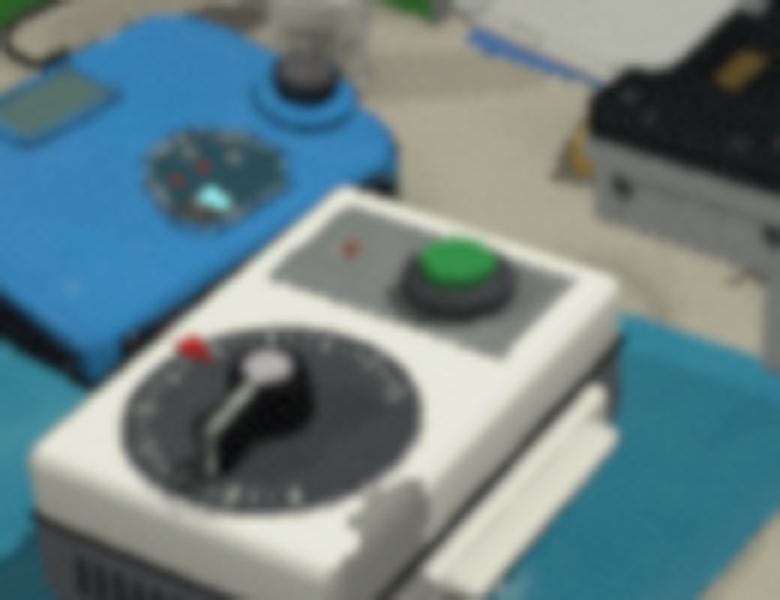

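The drawer is shut, with the lip flush under the deck edge at scene crop (520,500). Next I'll measure the dial axis and the marker angle.

```bash
cat > dial.py <<'E'
from h import *
def disc(n,im,box):
    x0,y0,x1,y1=box; s=6
    big=cv2.resize(im[y0:y1,x0:x1],None,fx=s,fy=s,interpolation=cv2.INTER_CUBIC).astype(int)
    m=((big.max(2)<125)&(big.max(2)-big.min(2)<45)).astype(np.uint8)
    m=cv2.morphologyEx(m,cv2.MORPH_OPEN,np.ones((7,7)))
    c=max(cv2.findContours(m,cv2.RETR_EXTERNAL,cv2.CHAIN_APPROX_NONE)[0],key=cv2.contourArea)
    pts=cv2.convexHull(c)[:,0].astype(float)
    w=np.array([onz(n,(p+.5)/s-.5+[x0,y0],88.5) for p in pts])[:,:2].astype(np.float32)
    return cv2.minEnclosingCircle(w), cv2.fitEllipse(w)
E
python3 - <<'E'
from dial import *
for n,b in(("top",(208,138,252,182)),("scene",(178,182,235,220))):
    im=manip.camera(n); print(n,disc(n,im,b))
    I=im.astype(float); R,G,B=I[...,0],I[...,1],I[...,2]
    w=np.clip(R-np.maximum(G,B)-25,0,None); x0,y0,x1,y1=b; x0-=3;y0-=8
    ww=w[y0:y1,x0:x1]; v,u=np.mgrid[y0:y1,x0:x1]; p=[(u*ww).sum()/ww.sum(),(v*ww).sum()/ww.sum()]
    print(" red",p,onz(n,p,90),(ww>0).sum())
E
```

```text
top (((535.9149169921875, 329.3428955078125), 55.080902099609375), ((536.0126342773438, 328.8948669433594), (108.5420913696289, 108.88685607910156), 11.392860412597656))
 red [np.float64(232.5600578871201), np.float64(142.2040520984081)] [588.09266955 321.36191637  90.        ] 20
scene (((534.9434814453125, 328.1359558105469), 55.0037841796875), ((535.1239013671875, 328.13861083984375), (108.194580078125, 109.67202758789062), 145.4671173095703))
 red [np.float64(191.79599056603774), np.float64(187.51061320754718)] [587.29332412 320.1005686   90.        ] 24
```

```bash
sed -i 's/^O=.*/O=np.array([543.6,286.2,2.]); YAW=0.18; A=np.array([535.4,328.5])/' h.py
cat >> h.py <<'E'
def fp(phi,off,z,r=31):
    f=math.radians(phi); n=np.array([math.cos(f),math.sin(f)]); p=np.array([-n[1],n[0]])
    return np.append(A+r*n+off*p,z),f+math.pi/2
def sweep(phis,off,z,r=31):
    for q in phis:
        d,rv=delta(*fp(q,off,z,r)); print(q,d,rv)
E
python3 - <<'E'
from h import *
print(delta(*fp(104,25,155))); print(delta(*fp(104,25,94)))
E
```

```text
(array([-0.1635,  0.0745, -0.0021]), array([-0.  , -0.01, -0.07]))
(array([-0.1641,  0.0745,  0.0589]), array([-0.  , -0.01, -0.07]))
```

```bash
python3 -m pendant '[{"claw":0,"delta_pos":[-0.055,0.025,0],"rotation":[0,-0.01,-0.07]},{"claw":0,"delta_pos":[-0.110,0.05,0],"rotation":[0,-0.01,-0.07]},{"claw":0,"delta_pos":[-0.164,0.0745,0],"rotation":[0,-0.01,-0.07]},{"claw":0,"delta_pos":[-0.164,0.0745,0],"rotation":[0,-0.01,-0.07]},{"claw":0,"delta_pos":[-0.164,0.0745,0.03],"rotation":[0,-0.01,-0.07]},{"claw":0,"delta_pos":[-0.164,0.0745,0.05],"rotation":[0,-0.01,-0.07]},{"claw":0,"delta_pos":[-0.164,0.0745,0.059],"rotation":[0,-0.01,-0.07]},{"claw":0,"delta_pos":[-0.164,0.0745,0.059],"rotation":[0,-0.01,-0.07]}]'
python3 - <<'E'
from h import *
sweep([104],16,94)
sweep(range(102,35,-8),13,94)
crop("scene",160,130,290,230,6,"pics/k1s.png")
E
```

```text
clock: 7.15
eef_pos: [503.3, 352.2, 93.5]
eef_rot: [-3.141, -0.001, -2.898]
wrist_force: [-0.9, 0.0, -0.3]
finger_gap: 0.3
104 [-0.0094  0.0003 -0.0005] [-0.001 -0.001 -0.001]
102 [-0.0135  0.0007 -0.0005] [-0.001 -0.001  0.034]
94 [-0.018   0.002  -0.0005] [-0.001 -0.001  0.174]
86 [-0.0226  0.0028 -0.0005] [-0.001 -0.001  0.314]
78 [-0.0273  0.0028 -0.0005] [-0.001 -0.001  0.453]
70 [-0.032   0.0022 -0.0005] [-0.001 -0.001  0.593]
62 [-0.0365  0.001  -0.0005] [-0.001 -0.001  0.733]
54 [-0.0408 -0.0008 -0.0005] [-0.001 -0.001  0.872]
46 [-0.0448 -0.0033 -0.0005] [-1.000e-03 -1.000e-03  1.012e+00]
38 [-0.0484 -0.0062 -0.0005] [-1.000e-03 -1.000e-03  1.151e+00]
```

View pics/k1s.png

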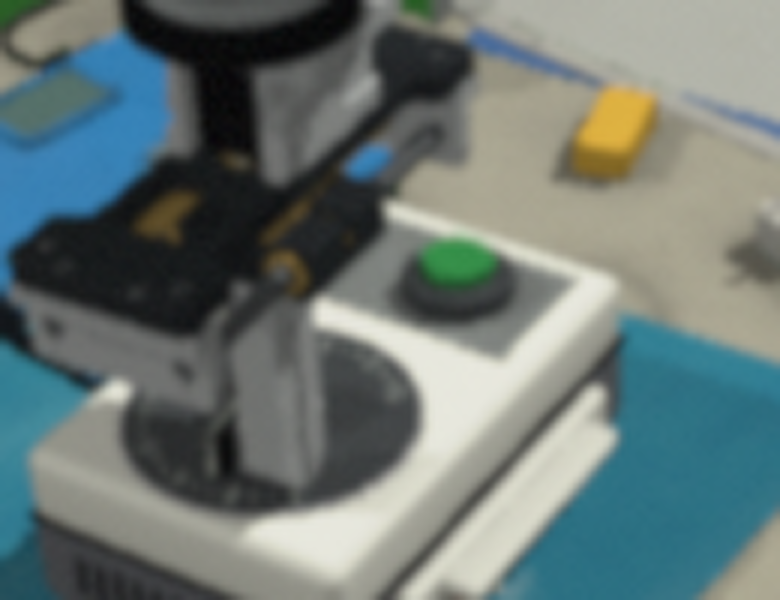

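The fingertips stand on the front side of the nose at crop (290,470), clear of the deck, so I'll start the sweep.

```bash
python3 -m pendant '[{"claw":0,"delta_pos":[-0.0094,0.0003,0],"rotation":[0,0,0]},{"claw":0,"delta_pos":[-0.0135,0.0007,0],"rotation":[0,0,0.034]},{"claw":0,"delta_pos":[-0.018,0.002,0],"rotation":[0,0,0.174]},{"claw":0,"delta_pos":[-0.0226,0.0028,0],"rotation":[0,0,0.314]},{"claw":0,"delta_pos":[-0.0273,0.0028,0],"rotation":[0,0,0.453]},{"claw":0,"delta_pos":[-0.032,0.0022,0],"rotation":[0,0,0.593]},{"claw":0,"delta_pos":[-0.0365,0.001,0],"rotation":[0,0,0.733]},{"claw":0,"delta_pos":[-0.0408,-0.0008,0],"rotation":[0,0,0.872]},{"claw":0,"delta_pos":[-0.0448,-0.0033,0],"rotation":[0,0,1.012]},{"claw":0,"delta_pos":[-0.0484,-0.0062,0],"rotation":[0,0,1.151]}]'
python3 - <<'E'
from h import *
print(delta(*fp(38,13,94)))
sweep([30,22,14,8],13,94)
crop("scene",160,130,290,230,6,"pics/k2s.png")
crop("top",190,110,310,220,6,"pics/k2.png")
E
```

```text
clock: 8.45
eef_pos: [552.6, 358.7, 94.7]
eef_rot: [3.14, -0.0, 2.229]
wrist_force: [0.2, 3.2, 1.0]
finger_gap: 0.2
(array([-0.0002, -0.0012,  0.0007]), array([ 0.001, -0.   , -0.005]))
30 [-0.0046  0.0004  0.0007] [ 0.001 -0.     0.134]
22 [-0.0092  0.0013  0.0007] [ 0.001 -0.     0.274]
14 [-0.0139  0.0015  0.0007] [ 0.001 -0.     0.413]
8 [-0.0174  0.0013  0.0007] [ 0.001 -0.     0.518]
```

View pics/k2s.png

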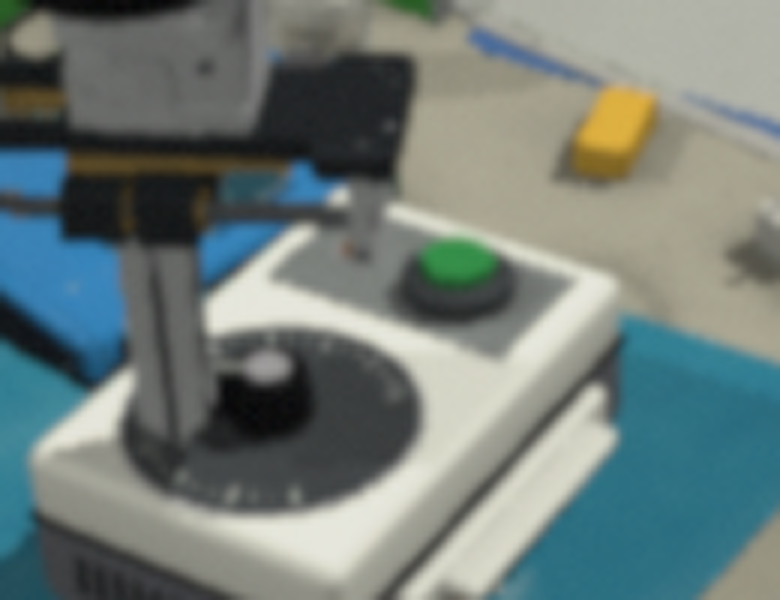

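View pics/k2.png

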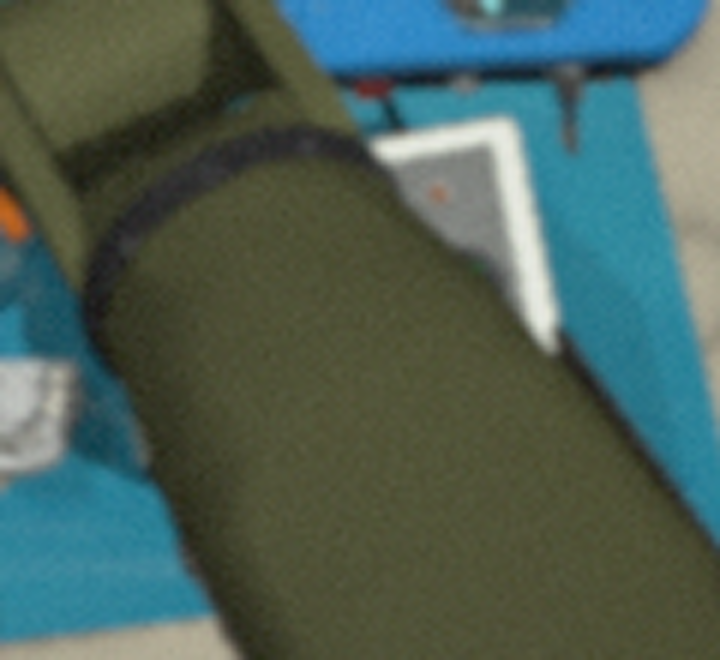

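The nose is following, now pointing left-back in the scene crop from (265,365) toward (220,365). I'll go on to just short of the marker, then back off and measure.

```bash
python3 -m pendant '[{"claw":0,"delta_pos":[-0.0046,0.0004,0.0005],"rotation":[0,0,0.134]},{"claw":0,"delta_pos":[-0.0092,0.0013,0.0005],"rotation":[0,0,0.274]},{"claw":0,"delta_pos":[-0.0139,0.0015,0.0005],"rotation":[0,0,0.413]},{"claw":0,"delta_pos":[-0.0174,0.0013,0.0005],"rotation":[0,0,0.518]},{"claw":0,"delta_pos":[-0.0174,0.0013,0.0005],"rotation":[0,0,0.518]}]'
python3 -m pendant '[{"claw":0,"delta_pos":[0.012,0,0],"rotation":[0,0,0]},{"claw":0,"delta_pos":[0.012,0,-0.04],"rotation":[0,0,0]},{"claw":0,"delta_pos":[0.06,0,-0.08],"rotation":[0,0,0]},{"claw":0,"delta_pos":[0.12,0,-0.08],"rotation":[0,0,0]},{"claw":0,"delta_pos":[0.12,0,-0.08],"rotation":[0,0,0]}]'
python3 - <<'E'
from h import *
crop("scene",160,130,290,230,6,"pics/k3s.png")
crop("top",190,110,310,220,6,"pics/k3.png")
E
```

```text
clock: 9.18
eef_pos: [564.9, 345.7, 94.5]
eef_rot: [3.139, -0.001, 1.716]
wrist_force: [1.0, 2.8, -0.2]
finger_gap: 0.5
clock: 9.8
eef_pos: [545.2, 468.3, 173.9]
eef_rot: [3.14, -0.001, 1.723]
wrist_force: [0.5, -1.1, -0.4]
finger_gap: 0.8
```

View pics/k3s.png

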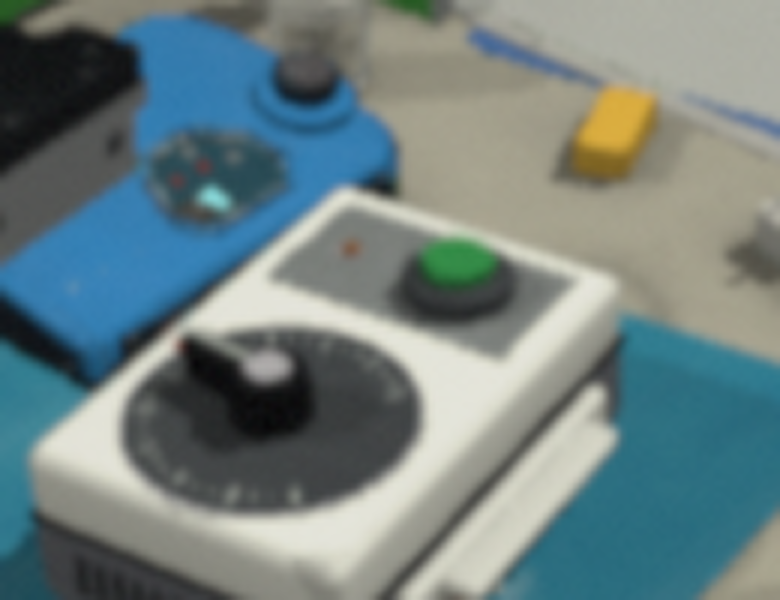

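View pics/k3.png

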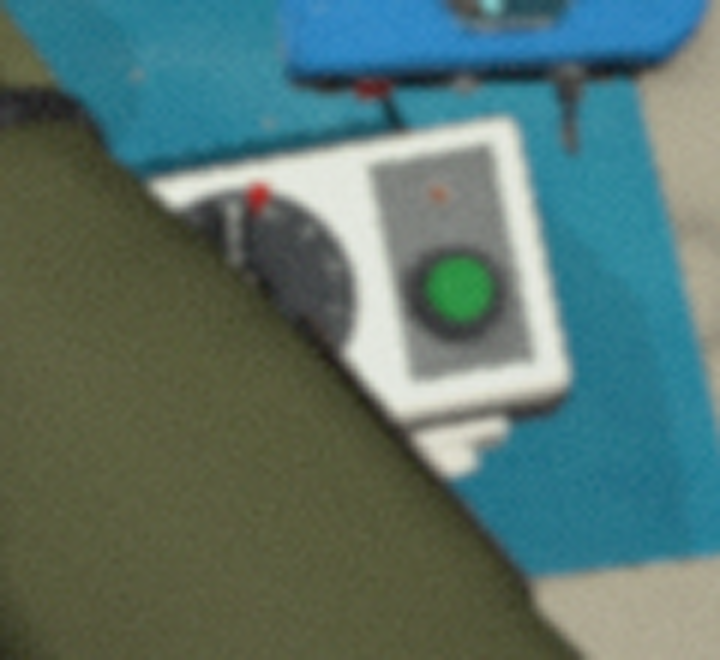

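```bash
python3 - <<'E'
from h import *
im=cv2.imread("pics/k3.png"); g=im.max(2).astype(float)
for y in range(196,270,6):
    row=g[y,215:252]; w=np.clip(row-row.min()-0.4*(row.max()-row.min()),0,None); x=(w*np.arange(215,252)).sum()/w.sum()
    p=onz("top",np.array([x-2.5,y-2.5])/6+[190,110],99)
    print(y,x.round(1),row.max(),p.round(1),np.degrees(np.arctan2(p[1]-A[1],p[0]-A[0])).round(1))
s=cv2.imread("pics/k3s.png").astype(int)
for q in((185,338),(235,352)):
  p=onz("scene",(np.array(q)-2.5)/6+[160,130],99); print(p,np.degrees(np.arctan2(p[1]-A[1],p[0]-A[0])), np.hypot(*(p[:2]-A)))
E
```

```text
196 245.5 145.0 [585.  326.8  99. ] -2.0
202 236.8 124.0 [582.  330.9  99. ] 2.9
208 233.0 139.0 [579.  332.7  99. ] 5.5
214 233.4 134.0 [576.  332.4  99. ] 5.5
220 233.4 118.0 [573.  332.4  99. ] 5.9
226 233.3 110.0 [570.  332.3  99. ] 6.3
232 234.0 111.0 [567.  331.9  99. ] 6.2
238 233.8 106.0 [564. 332.  99.] 7.0
244 234.0 95.0 [561.1 331.8  99. ] 7.4
250 234.8 95.0 [558.1 331.4  99. ] 7.3
256 235.3 100.0 [555.1 331.1  99. ] 7.5
262 233.9 91.0 [552.2 331.7  99. ] 11.0
268 228.6 71.0 [549.2 334.2  99. ] 22.4
[584.67111601 325.53056016  99.        ] -3.4488934802213556 49.36051504375696
[563.84531158 318.93115877  99.        ] -18.592647043723698 30.011638964904222
```

```bash
python3 - <<'E'
from h import *
sweep([6],25,150)
sweep([6],25,94.3)
sweep([4,0,-2,-4],13,94.3)
E
```

```text
6 [-0.1096  0.0008  0.0238] [0.001 0.    0.043]
6 [-0.1096  0.0007  0.0795] [0.001 0.    0.043]
4 [-0.1227  0.0006  0.0795] [ 0.001 -0.     0.078]
0 [-0.1249  0.0012  0.0795] [ 0.001 -0.     0.148]
-2 [-0.1261  0.0015  0.0795] [ 0.001 -0.     0.183]
-4 [-0.1272  0.0017  0.0795] [ 0.001 -0.     0.218]
```

```bash
python3 -m pendant '[{"claw":0,"delta_pos":[-0.055,0,0],"rotation":[0,0,0.04]},{"claw":0,"delta_pos":[-0.1096,0.0008,0.024],"rotation":[0,0,0.04]},{"claw":0,"delta_pos":[-0.1096,0.0008,0.06],"rotation":[0,0,0.04]},{"claw":0,"delta_pos":[-0.1096,0.0008,0.0795],"rotation":[0,0,0.04]},{"claw":0,"delta_pos":[-0.117,0.0006,0.0795],"rotation":[0,0,0.06]},{"claw":0,"delta_pos":[-0.1227,0.0006,0.0795],"rotation":[0,0,0.078]},{"claw":0,"delta_pos":[-0.1249,0.0012,0.0795],"rotation":[0,0,0.148]},{"claw":0,"delta_pos":[-0.1261,0.0015,0.0795],"rotation":[0,0,0.183]},{"claw":0,"delta_pos":[-0.1272,0.0017,0.0795],"rotation":[0,0,0.218]},{"claw":0,"delta_pos":[-0.1272,0.0017,0.0795],"rotation":[0,0,0.218]}]'
python3 -m pendant '[{"claw":0,"delta_pos":[0.012,0,0],"rotation":[0,0,0]},{"claw":0,"delta_pos":[0.012,0,-0.05],"rotation":[0,0,0]},{"claw":0,"delta_pos":[0.02,-0.05,-0.08],"rotation":[0,0,0]},{"claw":0,"delta_pos":[0.0,-0.11,-0.08],"rotation":[0,0,0]},{"claw":0,"delta_pos":[-0.06,-0.16,-0.08],"rotation":[0,0,0]},{"claw":0,"delta_pos":[-0.08,-0.21,-0.08],"rotation":[0,0,0]},{"claw":0,"delta_pos":[-0.08,-0.21,-0.08],"rotation":[0,0,0]}]'
python3 - <<'E'
from h import *
crop("scene",160,130,290,230,6,"pics/k4s.png")
crop("top",190,110,310,220,6,"pics/k4.png")
E
```

```text
clock: 11.15
eef_pos: [567.5, 339.5, 95.0]
eef_rot: [3.139, -0.001, 1.501]
wrist_force: [2.0, 2.5, 1.5]
finger_gap: 0.4
clock: 12.02
eef_pos: [349.6, 273.4, 174.5]
eef_rot: [3.14, -0.0, 1.502]
wrist_force: [-1.0, 0.7, 0.5]
finger_gap: 0.5
```

View pics/k4s.png

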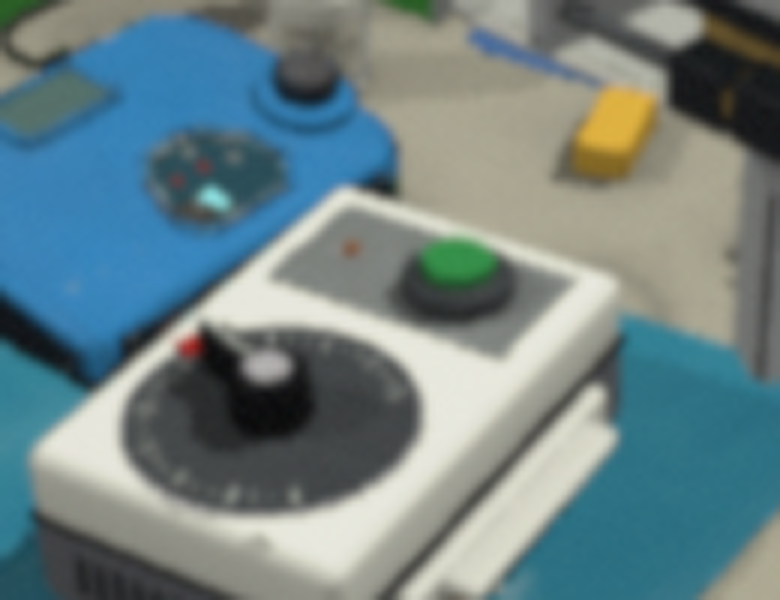

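View pics/k4.png

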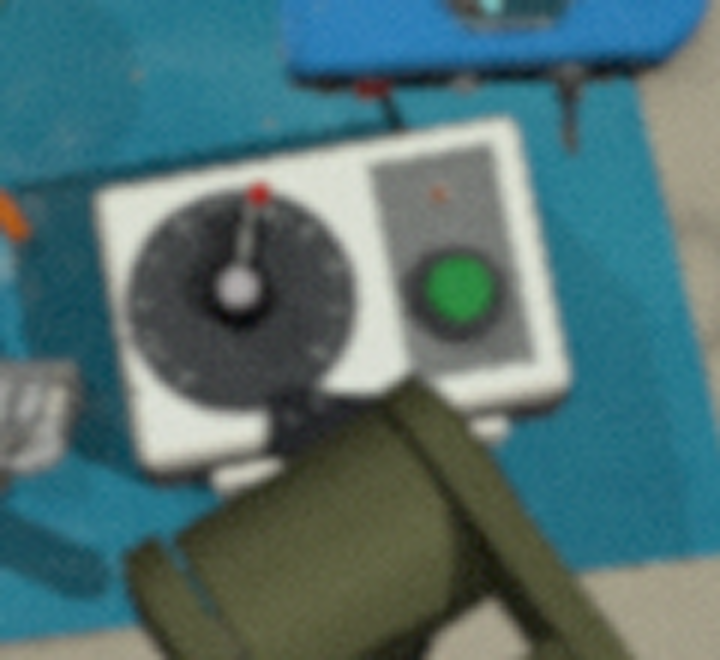

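The line now points close to the red marker: top crop (240,275) to (250,205), with the red at (259,193). I'll average several frames for a precise angle.

```bash
cat > meas.py <<'E'
from dial import *
def avg(n,k=6): return np.mean([manip.camera(n).astype(float) for _ in range(k)],0)
def ang(p): return np.degrees(np.arctan2(p[1]-A[1],p[0]-A[0]))
def run(tag):
    T=avg("top"); S=avg("scene")
    for n,I,b in(("top",T,(190,110,310,220)),("scene",S,(160,130,290,230))):
        R,G,B=I[...,0],I[...,1],I[...,2]
        x0,y0,x1,y1=(222,134,246,150) if n=="top" else (180,178,202,196)
        w=np.clip(R-np.maximum(G,B)-25,0,None)[y0:y1,x0:x1]; v,u=np.mgrid[y0:y1,x0:x1]
        p=onz(n,[(u*w).sum()/w.sum(),(v*w).sum()/w.sum()],90); print(n,"red",p.round(1),"ang",ang(p).round(2))
        x0,y0,x1,y1=b
        cv2.imwrite(f"pics/{tag}_{n}.png",cv2.resize(I[y0:y1,x0:x1,::-1].clip(0,255).astype(np.uint8),None,fx=6,fy=6,interpolation=cv2.INTER_CUBIC))
    # line in top: for radii sample arcs about the axis at height z
    g=T.min(2).astype(np.float32)
    for z in(99,102):
        out=[]
        for r in range(22,43,3):
            a=np.radians(np.arange(-28,16,0.25)); P=np.c_[A[0]+r*np.cos(a),A[1]+r*np.sin(a),np.full(len(a),z)]
            q=proj("top",P).astype(np.float32); vals=cv2.remap(g,q[:,0].reshape(1,-1),q[:,1].reshape(1,-1),cv2.INTER_CUBIC)[0]
            k=vals.argmax() if r<38 else vals.argmax(); lo=max(0,k-16);hi=k+17
            s=vals[lo:hi]; w=np.clip(s-s.min()-.4*(s.max()-s.min()),0,None); out.append((r,round(float(np.degrees((w*a[lo:hi]).sum()/w.sum())),1)))
        print("line z",z,out)
E
python3 - <<'E'
from meas import *
run("m1")
E
```

```text
top red [589.  321.2  90. ] ang -7.8
scene red [588.9 320.2  90. ] ang -8.85
line z 99 [(22, -4.2), (25, -4.3), (28, -4.0), (31, -4.0), (34, -4.1), (37, -5.0), (40, -5.7)]
line z 102 [(22, -5.0), (25, -4.8), (28, -4.5), (31, -4.5), (34, -4.6), (37, -5.7), (40, -6.2)]
```

```bash
python3 - <<'E'
import cv2
a=cv2.imread("pics/m1_top.png")[150:340,150:340]; b=cv2.imread("pics/m1_scene.png")[290:480,130:320]
cv2.imwrite("pics/m1_both.png",cv2.resize(cv2.hconcat([a,b]),None,fx=2,fy=2,interpolation=cv2.INTER_CUBIC))
E
```

```text
(no output)
```

View pics/m1_both.png

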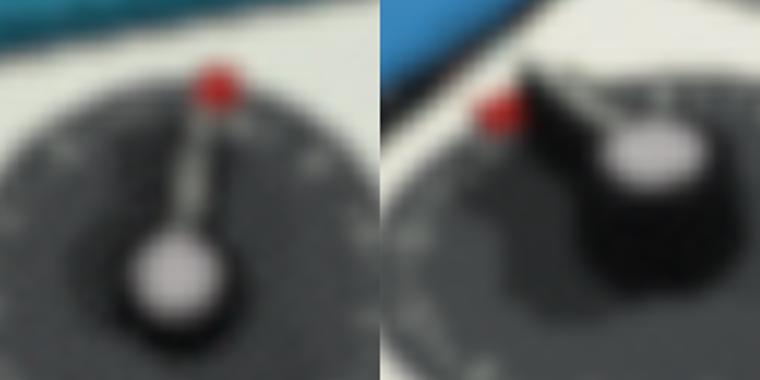

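```bash
python3 - <<'E'
from h import *
for z in(99,103,107,111):
  for a in(-5,-8):
    P=np.array([[A[0]+r*math.cos(math.radians(a)),A[1]+r*math.sin(math.radians(a)),z] for r in(20,43)])
    print(z,a,"scene",((proj("scene",P)-[160,130])*6+2.5).round(0).tolist(),"top",((proj("top",P)-[190,110])*6+2.5).round(0).tolist())
P=np.array([[A[0],A[1],111]]);print("hub",(proj("scene",P)-[160,130])*6+2.5,(proj("top",P)-[190,110])*6+2.5)
for a in(-7,-9):
  P=np.array([[A[0]+r*math.cos(math.radians(a)),A[1]+r*math.sin(math.radians(a)),90] for r in(43,52,60)]);print(a,((proj("scene",P)-[160,130])*6+2.5).round(0).tolist(),((proj("top",P)-[190,110])*6+2.5).round(0).tolist())
E
```

```text
99 -5 scene [[235.0, 371.0], [198.0, 344.0]] top [[244.0, 256.0], [249.0, 210.0]]
99 -8 scene [[237.0, 369.0], [203.0, 341.0]] top [[247.0, 256.0], [254.0, 210.0]]
103 -5 scene [[234.0, 362.0], [197.0, 335.0]] top [[244.0, 253.0], [249.0, 207.0]]
103 -8 scene [[236.0, 361.0], [202.0, 333.0]] top [[246.0, 253.0], [254.0, 208.0]]
107 -5 scene [[233.0, 354.0], [196.0, 327.0]] top [[243.0, 251.0], [248.0, 204.0]]
107 -8 scene [[236.0, 353.0], [201.0, 325.0]] top [[246.0, 251.0], [253.0, 205.0]]
111 -5 scene [[232.0, 345.0], [195.0, 318.0]] top [[243.0, 248.0], [248.0, 202.0]]
111 -8 scene [[235.0, 344.0], [200.0, 316.0]] top [[245.0, 249.0], [253.0, 202.0]]
hub [[265.86182196 368.9818501 ]] [[238.48388466 289.12521501]]
-7 [[203.0, 361.0], [190.0, 350.0], [178.0, 341.0]] [[254.0, 216.0], [256.0, 198.0], [258.0, 182.0]]
-9 [[207.0, 359.0], [194.0, 348.0], [182.0, 339.0]] [[257.0, 216.0], [260.0, 198.0], [263.0, 183.0]]
```

```bash
cat >> meas.py <<'E'
def lines(tag):
    for n,b in(("top",(190,110)),("scene",(160,130))):
        g=cv2.imread(f"pics/{tag}_{n}.png").min(2).astype(np.float32)
        for z in(107,109,111):
            out=[]
            for r in range(20,42,3):
                a=np.radians(np.arange(-22,10,0.25)); P=np.c_[A[0]+r*np.cos(a),A[1]+r*np.sin(a),np.full(len(a),z)]
                q=((proj(n,P)-b)*6+2.5).astype(np.float32); vals=cv2.remap(g,q[:,0].reshape(1,-1),q[:,1].reshape(1,-1),cv2.INTER_LINEAR)[0]
                m=(a>-.28)&(a<.07); k=np.where(m,vals,0).argmax(); lo=max(0,k-20);hi=k+21
                s=vals[lo:hi]; w=np.clip(s-s.min()-.4*(s.max()-s.min()),0,None); out.append((r,round(float(np.degrees((w*a[lo:hi]).sum()/w.sum())),1),int(vals[k])))
            print(n,z,out)
E
python3 - <<'E'
from meas import *
lines("m1")
E
```

```text
top 107 [(20, -6.1, 98), (23, -6.0, 107), (26, -5.6, 104), (29, -5.5, 96), (32, -5.5, 85), (35, -6.4, 84), (38, -7.0, 92), (41, -7.1, 92)]
top 109 [(20, -6.5, 100), (23, -6.4, 107), (26, -5.9, 102), (29, -5.9, 94), (32, -5.9, 84), (35, -6.9, 85), (38, -7.3, 92), (41, -7.3, 91)]
top 111 [(20, -7.2, 103), (23, -6.7, 107), (26, -6.3, 100), (29, -6.4, 92), (32, -6.4, 83), (35, -7.3, 87), (38, -7.6, 93), (41, -7.3, 87)]
scene 107 [(20, -18.2, 101), (23, -17.6, 108), (26, -16.2, 116), (29, -16.8, 124), (32, -18.1, 126), (35, -18.5, 135), (38, -18.2, 159), (41, -18.1, 182)]
scene 109 [(20, -16.0, 108), (23, -13.8, 114), (26, -14.5, 123), (29, -18.1, 128), (32, -19.5, 139), (35, -19.1, 158), (38, -18.5, 185), (41, -17.8, 205)]
scene 111 [(20, -11.0, 114), (23, -11.6, 121), (26, -14.4, 126), (29, -19.6, 144), (32, -19.5, 162), (35, -19.4, 184), (38, -18.0, 207), (41, -17.6, 217)]
```

```bash
python3 - <<'E'
from h import *
def tri(t,s):
    o1,d1=ray("top",t);o2,d2=ray("scene",s)
    M=np.c_[d1,-d2]; k=np.linalg.lstsq(M,o2-o1,rcond=None)[0]
    a,b=o1+k[0]*d1,o2+k[1]*d2; return (a+b)/2,np.linalg.norm(a-b)
# d2.png top, d2s.png scene: outer end of line
f=lambda q,b:(np.array(q)-2.5)/6+b
for t,s in(((152,312),(210,436)),((150,313),(212,445)),((215,297),(248,385))):
    p,e=tri(f(t,[190,110]),f(s,[160,130])); d=p[:2]-A; print(p.round(1),e.round(1),np.hypot(*d).round(1),np.degrees(np.arctan2(d[1],d[0])).round(1))
# extension hub
p,e=tri(f((240,287),[190,110]),f((266,366),[160,130]));print("hub",p,e)
E
```

```text
[523.3 368.3 110.7] 2.1 41.6 106.9
[523.  369.1 107.5] 3.7 42.4 107.0
[531.8 339.8 111.9] 1.3 11.9 107.8
hub [536.21989318 327.71749188 111.53264897] 0.16695206012804079
```

```bash
python3 - <<'E'
import cv2
a=cv2.imread("pics/d2.png")[240:360,120:280]; b=cv2.imread("pics/d2s.png")[340:500,170:330]
a=cv2.resize(a,(426,320),interpolation=cv2.INTER_CUBIC);b=cv2.resize(b,(320,320),interpolation=cv2.INTER_CUBIC)
cv2.imwrite("pics/d2both.png",cv2.hconcat([a,b]))
E
```

```text
(no output)
```

View pics/d2both.png

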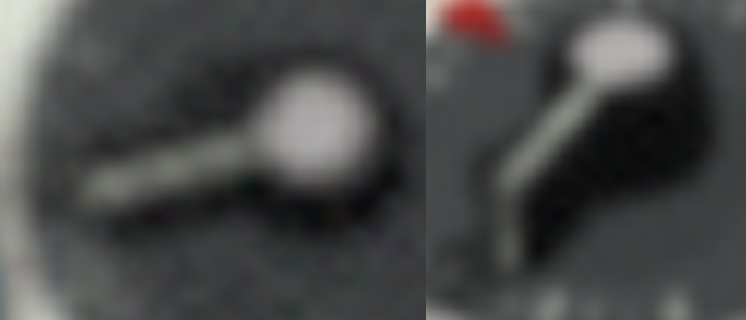

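The two views put the white line at z≈110. On that plane the line is at about -6.2° and the marker at about -8°. I'll nudge it roughly 1.8° further.

```bash
python3 - <<'E'
from h import *
sweep([-4],26,174)
sweep([-4],26,94.3)
sweep([-4],15,94.3)
sweep([-4,-5,-5.9],13,94.3)
E
```

```text
-4 [0.0929 0.2098 0.0009] [ 0.002 -0.001 -0.   ]
-4 [0.0928 0.2096 0.0806] [ 0.002 -0.001 -0.   ]
-4 [0.0818 0.2097 0.0806] [ 0.002 -0.001 -0.   ]
-4 [0.0798 0.2097 0.0806] [ 0.002 -0.001 -0.   ]
-5 [0.0793 0.2099 0.0806] [ 0.002 -0.001  0.017]
-5.9 [0.0788 0.2101 0.0806] [ 0.002 -0.001  0.033]
```

```bash
python3 -m pendant '[{"claw":0,"delta_pos":[0.03,0.06,0],"rotation":[0,0,0]},{"claw":0,"delta_pos":[0.06,0.12,0],"rotation":[0,0,0]},{"claw":0,"delta_pos":[0.093,0.18,0],"rotation":[0,0,0]},{"claw":0,"delta_pos":[0.093,0.21,0],"rotation":[0,0,0]},{"claw":0,"delta_pos":[0.093,0.21,0.03],"rotation":[0,0,0]},{"claw":0,"delta_pos":[0.093,0.21,0.065],"rotation":[0,0,0]},{"claw":0,"delta_pos":[0.093,0.21,0.080],"rotation":[0,0,0]},{"claw":0,"delta_pos":[0.082,0.21,0.080],"rotation":[0,0,0]},{"claw":0,"delta_pos":[0.0798,0.21,0.080],"rotation":[0,0,0]},{"claw":0,"delta_pos":[0.0793,0.21,0.080],"rotation":[0,0,0.017]}]'
python3 - <<'E'
from h import *
sweep([-5,-5.9],13,94.5)
E
```

```text
clock: 13.98
eef_pos: [568.1, 338.9, 96.5]
eef_rot: [3.137, -0.002, 1.482]
wrist_force: [-0.1, 1.3, 0.7]
finger_gap: 0.4
-5 [-0.0002 -0.0007  0.002 ] [ 0.004 -0.002 -0.001]
-5.9 [-0.0007 -0.0005  0.002 ] [ 0.004 -0.002  0.015]
```

```bash
python3 -m pendant '[{"claw":0,"delta_pos":[-0.0004,0,0.001],"rotation":[0,0,0.008]},{"claw":0,"delta_pos":[-0.0008,0,0.001],"rotation":[0,0,0.016]},{"claw":0,"delta_pos":[-0.0008,0,0.001],"rotation":[0,0,0.016]}]'
python3 -m pendant '[{"claw":0,"delta_pos":[0.012,0,0],"rotation":[0,0,0]},{"claw":0,"delta_pos":[0.012,0,-0.05],"rotation":[0,0,0]},{"claw":0,"delta_pos":[0.02,-0.05,-0.08],"rotation":[0,0,0]},{"claw":0,"delta_pos":[0.0,-0.11,-0.08],"rotation":[0,0,0]},{"claw":0,"delta_pos":[-0.06,-0.16,-0.08],"rotation":[0,0,0]},{"claw":0,"delta_pos":[-0.08,-0.21,-0.08],"rotation":[0,0,0]},{"claw":0,"delta_pos":[-0.08,-0.21,-0.08],"rotation":[0,0,0]}]'
python3 - <<'E'
from meas import *
run("m2"); lines("m2")
a=cv2.imread("pics/m2_top.png")[150:340,150:340]; b=cv2.imread("pics/m2_scene.png")[290:480,130:320]
cv2.imwrite("pics/m2_both.png",cv2.resize(cv2.hconcat([a,b]),None,fx=2,fy=2,interpolation=cv2.INTER_CUBIC))
E
```

```text
clock: 14.35
eef_pos: [568.3, 338.4, 95.9]
eef_rot: [3.137, -0.003, 1.466]
wrist_force: [1.1, 3.1, 2.4]
finger_gap: 0.5
clock: 15.22
eef_pos: [348.1, 279.6, 174.7]
eef_rot: [3.137, -0.002, 1.467]
wrist_force: [0.8, 0.2, 0.2]
finger_gap: 0.5
top red [589.1 321.2  90. ] ang -7.72
scene red [588.  319.6  90. ] ang -9.61
line z 99 [(22, -5.4), (25, -4.9), (28, -5.2), (31, -6.6), (34, -7.3), (37, -7.0), (40, -6.8)]
line z 102 [(22, -5.9), (25, -5.4), (28, -6.1), (31, -7.4), (34, -7.8), (37, -7.4), (40, -7.3)]
top 107 [(20, -7.5, 100), (23, -6.7, 96), (26, -7.0, 89), (29, -8.2, 92), (32, -8.7, 104), (35, -8.3, 113), (38, -8.1, 109), (41, -8.1, 92)]
top 109 [(20, -8.0, 100), (23, -7.1, 94), (26, -7.6, 89), (29, -8.8, 94), (32, -9.0, 107), (35, -8.6, 113), (38, -8.4, 106), (41, -8.5, 88)]
top 111 [(20, -8.4, 99), (23, -7.6, 93), (26, -8.4, 89), (29, -9.4, 96), (32, -9.3, 109), (35, -8.9, 113), (38, -8.9, 102), (41, -19.2, 86)]
scene 107 [(20, -18.5, 107), (23, -18.3, 107), (26, -17.8, 108), (29, -18.0, 111), (32, -18.5, 114), (35, -18.3, 126), (38, -18.3, 147), (41, -18.6, 168)]
scene 109 [(20, -17.8, 116), (23, -17.0, 114), (26, -17.3, 118), (29, -19.0, 118), (32, -19.2, 131), (35, -18.6, 150), (38, -18.5, 176), (41, -18.3, 197)]
scene 111 [(20, -14.1, 116), (23, -15.4, 118), (26, -18.9, 124), (29, -19.7, 135), (32, -19.3, 155), (35, -18.9, 177), (38, -18.2, 202), (41, -18.1, 213)]
```

View pics/m2_both.png

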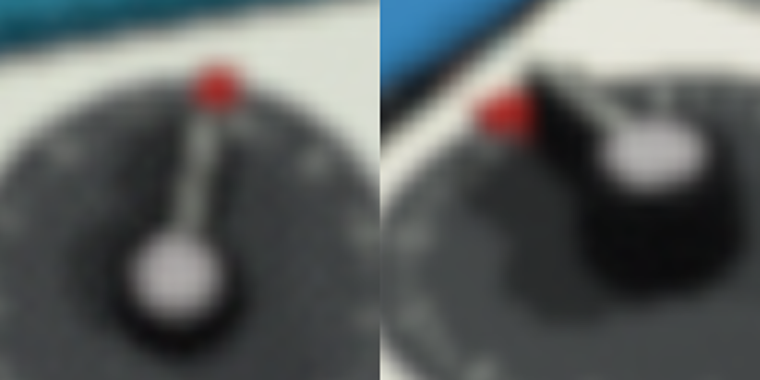

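In the top view the white line runs straight into the red tab (composite (190,225) to (205,125), red at (217,88)). On the z≈110 plane the line is at about -8.5° and the marker lies between -7.7° and -9.6°, so they agree to about 1°. Now the button.

```bash
python3 - <<'E'
from h import *
y=manip.read_state()['eef_rot'][2]
for z in(150,110,105): print(delta([537,224.5,z],y))
E
```

```text
(array([-0.0363,  0.1909,  0.0252]), array([ 0.005, -0.003, -0.   ]))
(array([-0.0364,  0.1907,  0.0652]), array([ 0.005, -0.003, -0.   ]))
(array([-0.0364,  0.1907,  0.0702]), array([ 0.005, -0.003, -0.   ]))
```

```bash
python3 -m pendant '[{"claw":0,"delta_pos":[-0.036,0.06,0],"rotation":[0.005,-0.003,0]},{"claw":0,"delta_pos":[-0.036,0.12,0],"rotation":[0.005,-0.003,0]},{"claw":0,"delta_pos":[-0.036,0.17,0],"rotation":[0.005,-0.003,0]},{"claw":0,"delta_pos":[-0.036,0.191,0],"rotation":[0.005,-0.003,0]},{"claw":0,"delta_pos":[-0.036,0.191,0.03],"rotation":[0.005,-0.003,0]},{"claw":0,"delta_pos":[-0.036,0.191,0.055],"rotation":[0.005,-0.003,0]},{"claw":0,"delta_pos":[-0.036,0.191,0.064],"rotation":[0.005,-0.003,0]},{"claw":0,"delta_pos":[-0.036,0.191,0.064],"rotation":[0.005,-0.003,0]}]'
python3 - <<'E'
from h import *
crop("scene",160,130,290,230,6,"pics/b1.png")
E
```

```text
clock: 16.82
eef_pos: [537.4, 225.0, 111.3]
eef_rot: [-3.141, 0.0, 1.466]
wrist_force: [-0.2, 0.2, -0.4]
finger_gap: 0.1
```

View pics/b1.png

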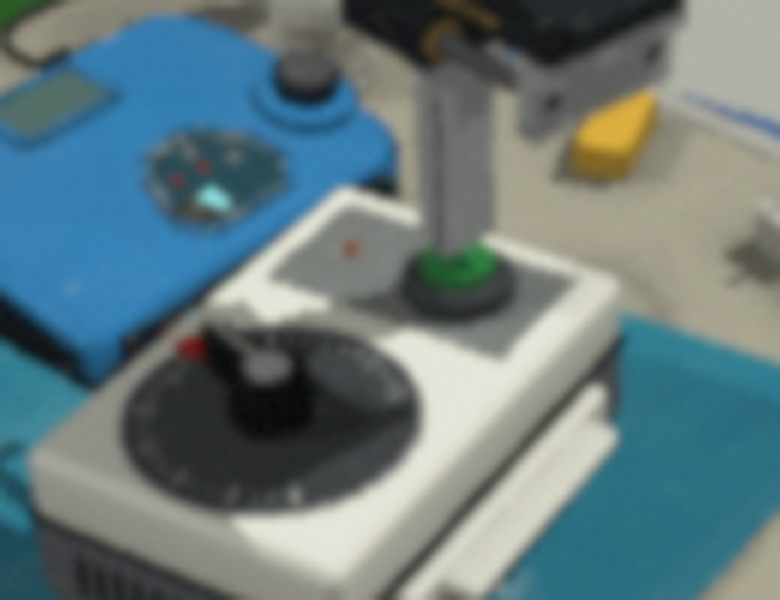

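The fingertips hang centred over the green button at crop (458,255). Pressing now.

```bash
python3 -m pendant '[{"claw":0,"delta_pos":[0,0,0.004],"rotation":[0,0,0]},{"claw":0,"delta_pos":[0,0,0.007],"rotation":[0,0,0]},{"claw":0,"delta_pos":[0,0,0.010],"rotation":[0,0,0]},{"claw":0,"delta_pos":[0,0,0.011],"rotation":[0,0,0]},{"claw":0,"delta_pos":[0,0,0.0115],"rotation":[0,0,0]}]'
python3 -m pendant '[{"claw":0,"delta_pos":[0,0,0.001],"rotation":[0,0,0]},{"claw":0,"delta_pos":[0,0,0.001],"rotation":[0,0,0]}]'
```

```text
clock: 17.5
eef_pos: [537.9, 225.2, 100.8]
eef_rot: [3.14, -0.0, 1.466]
wrist_force: [0.2, 0.3, 3.5]
finger_gap: 0.7
clock: 17.75
eef_pos: [537.9, 225.2, 99.9]
eef_rot: [3.14, -0.001, 1.466]
wrist_force: [-0.1, 0.3, 4.6]
finger_gap: 0.5
```

```bash
python3 -m pendant '[{"claw":0,"delta_pos":[0,0,0.001],"rotation":[0,0,0]},{"claw":0,"delta_pos":[0,0,0.001],"rotation":[0,0,0]}]'
python3 -m pendant '[{"claw":0,"delta_pos":[0,0,0.001],"rotation":[0,0,0]},{"claw":0,"delta_pos":[0,0,0.0015],"rotation":[0,0,0]}]'
```

```text
clock: 18.0
eef_pos: [538.0, 225.2, 99.5]
eef_rot: [3.14, -0.001, 1.466]
wrist_force: [-2.8, -1.4, 10.6]
finger_gap: 0.2
clock: 18.25
eef_pos: [538.0, 225.2, 99.4]
eef_rot: [3.14, -0.001, 1.466]
wrist_force: [-8.9, -3.5, 23.0]
finger_gap: 0.4
```

The force rose sharply at z 99.5, so the button is fully down. I'll lift off and withdraw.

```bash
python3 -m pendant '[{"claw":0,"delta_pos":[0,0,-0.005],"rotation":[0,0,0]},{"claw":0,"delta_pos":[0,0,-0.015],"rotation":[0,0,0]},{"claw":0,"delta_pos":[0,0,-0.05],"rotation":[0,0,0]},{"claw":0,"delta_pos":[0,-0.04,-0.08],"rotation":[0,0,0]},{"claw":0,"delta_pos":[0,-0.1,-0.08],"rotation":[0,0,0]},{"claw":0,"delta_pos":[0,-0.16,-0.08],"rotation":[0,0,0]},{"claw":0,"delta_pos":[0,-0.2,-0.08],"rotation":[0,0,0]},{"claw":0,"delta_pos":[0,-0.2,-0.08],"rotation":[0,0,0]},{"claw":0,"delta_pos":[0,-0.2,-0.08],"rotation":[0,0,0]}]'
python3 - <<'E'
from meas import *
run("f"); lines("f")
for n in("top","scene"): cv2.imwrite(f"pics/fin_{n}.png",manip.camera(n)[:,:,::-1])
a=cv2.imread("pics/f_top.png")[100:500,60:600]; b=cv2.imread("pics/f_scene.png")[150:600,20:640]
cv2.imwrite("pics/f_both.png",cv2.resize(cv2.hconcat([cv2.resize(a,(540,400)),cv2.resize(b,(551,400))]),(800,293)))
E
```

```text
clock: 19.38
eef_pos: [339.5, 246.1, 179.3]
eef_rot: [3.139, -0.001, 1.467]
wrist_force: [0.6, -0.2, 0.5]
finger_gap: 0.5
top red [589.1 321.2  90. ] ang -7.72
scene red [587.9 319.6  90. ] ang -9.59
line z 99 [(22, -5.1), (25, -4.6), (28, -5.4), (31, -6.8), (34, -7.4), (37, -7.2), (40, -7.0)]
line z 102 [(22, -5.5), (25, -5.3), (28, -6.3), (31, -7.6), (34, -7.8), (37, -7.6), (40, -7.4)]
top 107 [(20, -6.9, 97), (23, -6.4, 95), (26, -7.2, 89), (29, -8.5, 91), (32, -8.8, 104), (35, -8.5, 111), (38, -8.3, 108), (41, -8.2, 91)]
top 109 [(20, -7.3, 98), (23, -6.9, 94), (26, -7.9, 89), (29, -9.1, 93), (32, -9.0, 106), (35, -8.8, 112), (38, -8.6, 105), (41, -9.2, 87)]
top 111 [(20, -7.8, 97), (23, -7.6, 93), (26, -8.6, 89), (29, -9.6, 96), (32, -9.3, 108), (35, -9.2, 111), (38, -8.9, 101), (41, -19.5, 86)]
scene 107 [(20, -18.6, 106), (23, -18.3, 106), (26, -17.8, 107), (29, -18.0, 110), (32, -18.5, 113), (35, -18.3, 125), (38, -18.3, 146), (41, -18.6, 166)]
scene 109 [(20, -17.9, 115), (23, -17.0, 113), (26, -17.4, 117), (29, -18.9, 117), (32, -19.3, 130), (35, -18.6, 149), (38, -18.5, 174), (41, -18.3, 195)]
scene 111 [(20, -14.2, 115), (23, -15.4, 117), (26, -18.9, 123), (29, -19.7, 134), (32, -19.3, 154), (35, -18.9, 176), (38, -18.2, 200), (41, -18.1, 212)]
```

View pics/f_both.png

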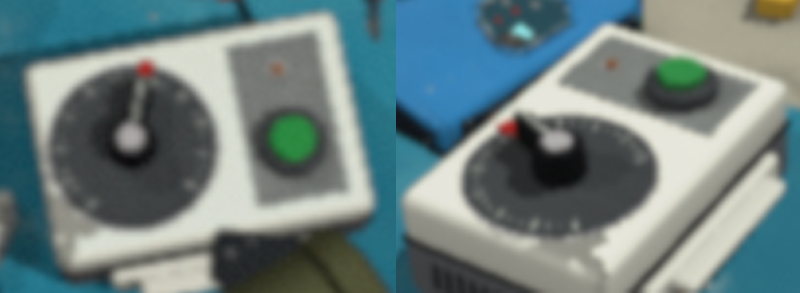

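View pics/fin_top.png

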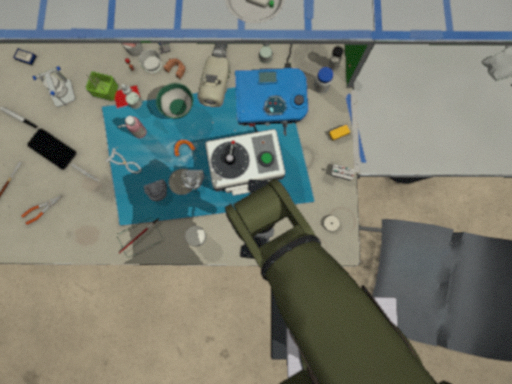

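The drawer is shut, the line points at the red tab, and the button is up again. The casts, pot and bur block stand where they were, so I'm handing in.

```bash
python3 -c "
from cell import manip
print(manip.sign_off())"
```

```text
the job is handed in; nothing more can be done
None
```

I pushed the drawer shut, turned the timer to the red marker, then pressed the start button and let it come up. The job was handed in at about 20 s with the arm well clear, using closed fingertips only.

- **Drawer:** I pushed it in by the lip until it hit the end stop, where the wrist force rose from about 2 N to 21 N. Later pictures show the lip still in place under the deck edge. The splint can't be seen once the drawer is shut; I pushed slowly, so it should have ridden in with it.
- **Timer:** I swept the nose clockwise from its front side, then made two measured corrections. In the top view the white line stands at about -8.6° and the marker at about -7.7°.
    - **Disagreement:** the scene camera puts the marker at about -9.6°, so the setting is good to about 1°. The scene camera's own line readings were unusable because the line is too foreshortened there.
- **Button:** I pressed it after the timer was set, down to its stop. The wrist force was about 5 N near the bottom and reached 23 N briefly at the stop. The last pictures show it up again.
- **Surroundings:** the casts, pot and bur block look unmoved in the last top picture; I compared them by eye only.

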